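Find the tin that rattles at the jeweller's bench

ROBOT

A 6-joint arm with a two-finger parallel gripper is mounted at the origin on the work surface. World frame = base frame: x ahead of the robot, y to its left, z up, the work surface at z = 0. Lengths are in mm, angles in rad, forces in N, time in s.
With the tool pointing down it reaches from about 350 to 875 mm from the base axis. Payload 4.2 kg.
Tool frame: the origin (TCP) lies at the very end of the fingers, on their centre line; the grasp point (between the pads) lies 19 mm behind it; z points along the fingers, y is the line along which they close (so a half turn about z gives the same grasp; the last joint's range is limited). The gripper opens to 85 mm and grips with 20 to 120 N. Pads are 22 mm wide; open, the fingers measure 114 mm over their backs; the gripper's body (76 mm by 85 mm) begins 54 mm behind the grasp point. The pads swing forward as they close: fully open they stand 13 mm farther back than shut.
Start: joints at [-0.902, 0.385, 0.008, 0, -1.194, -0.259], TCP at [249.029, -573.222, 231.312] pointing down, gripper open.
Joint ranges: [-3.14, 3.14], [-1.21, 2.06], [-1.07, 1.41], [-3.16, 2.05], [-2.99, -0.16], [-3.1, 3.1]. Speed limits (rad/s): [2.79, 2.79, 3.14, 3.14, 3.14, 3.14].

INTERFACE

Orientations are given as a unit quaternion [x, y, z, w].
In Python, from bench import arm gives the robot as it stands.
- The arm moves only by the tool servo_tool, never from a script. Its argument "rows" is a list that holds one entry, the list of rows, each a list of 7 numbers: the finger opening in mm, from 0 to 85.4, then the shift along the tool's x, y, z in mm, then the turn, a rotation vector about the tool's x, y, z in rad. A call has 1 to 10 rows; each row is the pose to reach, as a shift and turn from the pose commanded when the call began, along the tool's axes at that moment; what a row does not reach only later rows make up. A row lasts 1/8 s, in which the tool goes at most 62.5 mm and 10.7 degrees, less where a joint would pass 70% of its speed; a pose out of reach is approached as far as the arm can. A call with a gripper value outside its range is refused whole. The fingers move at their own pace and stop on an object; the grip force is fixed at half the most. Time passes only in rows, so rows that repeat a pose let the fingers close. It gives the time, the measured TCP pose, the force, the opening and the grip force at its end, in the units of the state.
- arm.read_state(): the state, without advancing time (a new reading comes with each control period).
- arm.get_image(name): name is "scene" or "top" or "wrist"; returns the picture (480x640x3 uint8, red, green, blue); there is no depth.
- arm.camera_params(name): a dict with "intrinsics" (3x3 intrinsics, pixels), "D" ([k1, k2, p1, p2, k3] as OpenCV has them; the pictures are not rectified), "R" (3x3) and "t" (3): a world point X has camera coordinates R X + t. Camera axes: x right, y down, z forward; pixel columns grow to the right and rows downward; lengths in mm; the calibration is good to about 2 mm. A picture is of the moment at which its call begins: read the wrist's pose just before it. camera_params takes no time and is no camera call; for the wrist camera it gives the pose at the moment of the call.
- arm.job_done(): hands the job in; it is judged then, once.
The state is a dict: "clock": time; "joints": joint angles; "joint_vel": joint speeds; "joint_efforts": joint torques, N m; "position": TCP position; "ee_rot": TCP orientation; "contact_force": force on the tool from outside, world axes, zero at the start; "wrist_torque": the same for the moment, N m; "gripper_width": finger opening in mm; "grasp_force": force on a finger pad.
Only numpy, scipy, OpenCV 4.12 (cv2) and the standard library are available. Lean on these libraries where they do the work, as an engineer would, in place of code of your own. Each camera call takes 0.05 s, during which the arm holds its last target. There are 200 camera calls.

TASK

Clear the black mat first: lay the loose file flat in the tool tray beside the other two, parallel to them and with its handle the same way. Then pick up and shake the three sealed tins lengthwise to find the one in which something rattles (set the silent ones back on the places on the board where they stood), and present that tin: finish holding it level and still in the gripper, about 15 cm above the middle of the mat. Never bring a silent tin over the mat, and leave the other files, the pot and the steel block alone.

Things in the scene. Friction and masses are not known exactly. Their poses are not given: they have to be found in the camera images.
- place_left (a point): The left (most to +y) felt place: its centre, on top of the board, 10 mm above the bench. A tin stands centred on it at the start, its long side along this x, its centre 22 mm above this point; z up.
- place_middle (a point): The middle place, likewise. About rattling: one tin holds a loose 200 g steel slug that slides along the tin's length between two light springs, up to 24 mm each way. After a few brisk level strokes along its length that end abruptly, it goes on knocking to and fro at about 3.5 Hz for over a second, pushing the gripper lengthwise by 1 to 3 N each way; a silent tin stays still.
- place_right (a point): The right (most to -y) felt place, likewise.
- file_handle (a point): Centre of the handle of the loose file that lies on the mat. The file is 150 mm long, 60 g: dark wooden handle 80 long, 18 wide, 18 high, lying flat, then a steel blade 70 long, 8 wide, 5 thick. The point is half-way up (9 mm above what it lies on), 40 mm from the butt end; its x axis points along the file towards the blade's tip, z up.
- file_tip (a point): Tip of that file's blade, 110 mm ahead of the handle's centre along the file's x.
- tray_place (a point): Free place in the fixed plywood tool tray, on its floor, 4 mm above the bench: where the middle of the file's length (35 mm ahead of the handle's centre) should lie. x runs along the files in the tray from handle to tip (away from the robot), z up. The free strip reaches 45 mm to +y and 55 mm to -y of it; the other two files lie along x, 65 and 95 mm to -y.
- tray: The tray: outside 200 x 170, rim 12 high and 4 thick, floor 4 thick; origin under its centre on the bench, x along the files from handle to tip, y to the free side.
- mat_center (a point): Centre of the top of the black rubber mat (150 in x by 140 in y, 3 thick, fixed), where the loose file lies at the start and over which the rattling tin is presented; z up.
- file_2: The nearer of the two files that already lie in the tray (same shape as the loose one), not to be disturbed; origin under the middle of its length.
- file_3: The other file in the tray, likewise.
- pot: White ceramic cup, 52 across, 40 high, near the robot, a bystander; origin under its centre.
- block: Steel bench block 60 x 60 x 22, beyond the mat, a bystander; origin under its centre.
- board: Fixed wooden board 120 x 280 x 10 mm with three grey felt places 90 mm apart along its y; origin under its centre on the bench. On each place stands one sealed aluminium tin, long side along the board's x. All look alike: 84 long, 46 wide, 44 high, 250 to 400 g. Which one rattles changes from start to start; weight does not tell.

How it is judged:
By the outcome, as a careful person would: the job done as asked, in the order asked, and still so for the second after the job is handed in, while the arm keeps its last pose, push and grip.
It also fails if it takes over 72 s, if anything falls off the work surface, if the arm or the gripper's body presses on something with over 40 N, if the wrist force passes 120 N, or if a joint passes its speed limit or range.

## Working session

There is one attempt and no reset: what is moved stays moved. The work goes in short steps, Python scripts to look and compute and a tool call to move; the robot and the scene stay as the last step left them, time stands still between calls to the robot, and variables do not carry over. Pictures are saved under pics/ and viewed, at most 10 in all, crops included, and the job is handed in when it is done.

Besides the shell and the picture viewer there is one more tool, called as name(argument=value, ...) on one line, values as JSON. servo_tool: Moves the arm, as the interface text tells. Its arguments: {"type":"object","properties":{"rows":{"type":"array"}},"required":["rows"]}

```bash
mkdir -p pics; ls; python3 - <<'E'
from bench import arm
import cv2
s=arm.read_state();print(s)
for n in("top","scene"):
    cv2.imwrite(f"pics/{n}0.png",arm.get_image(n)[...,::-1])
    print(arm.camera_params(n))
E
```

```text
pics
{'clock': 0.0, 'joints': array([-9.02392281e-01,  3.85584794e-01,  6.61955036e-03, -5.24473908e-04,
       -1.19398809e+00, -2.58593876e-01]), 'joint_vel': array([ 2.71528986e-05, -1.17164627e-04,  7.66806034e-04, -4.95751832e-05,
       -2.66808506e-04,  3.46487026e-04]), 'joint_efforts': array([-1.97499816e-03, -3.92285478e+01,  1.88401312e+01,  4.18624431e+00,
       -4.63342745e-03, -1.87911502e-05]), 'position': array([ 248.8090664 , -572.70203887,  230.19829782]), 'ee_rot': array([-2.03379376e-01,  9.79099386e-01,  1.07368387e-03, -2.64158469e-04]), 'contact_force': array([-0.26596661, -0.42792652,  0.6802888 ]), 'wrist_torque': array([-0.00994034,  0.03053579,  0.0191978 ]), 'grasp_force': 0.0, 'gripper_width': 85.71197618642556}
{'intrinsics': array([[461.13772788,   0.        , 318.71538412],
       [  0.        , 461.13772788, 240.11400011],
       [  0.        ,   0.        ,   1.        ]]), 'D': array([-0.02778065,  0.        ,  0.        ,  0.        ,  0.        ]), 'R': array([[-0.02474238, -0.99957781, -0.01523218],
       [-0.99192033,  0.02644358, -0.12407576],
       [ 0.12442617,  0.01203918, -0.99215583]]), 't': array([-21.5629446 , 592.32114315, 844.98563177])}
{'intrinsics': array([[567.56956328,   0.        , 312.93883758],
       [  0.        , 567.56956328, 241.60212205],
       [  0.        ,   0.        ,   1.        ]]), 'D': array([-0.12545401,  0.        ,  0.        ,  0.        ,  0.        ]), 'R': array([[ 0.40580157,  0.91395065, -0.00439182],
       [ 0.6567676 , -0.29494517, -0.69401994],
       [-0.63559532,  0.27874998, -0.71994239]]), 't': array([-191.68612058, -368.35353977, 1700.6847824 ])}
```

View pics/top0.png

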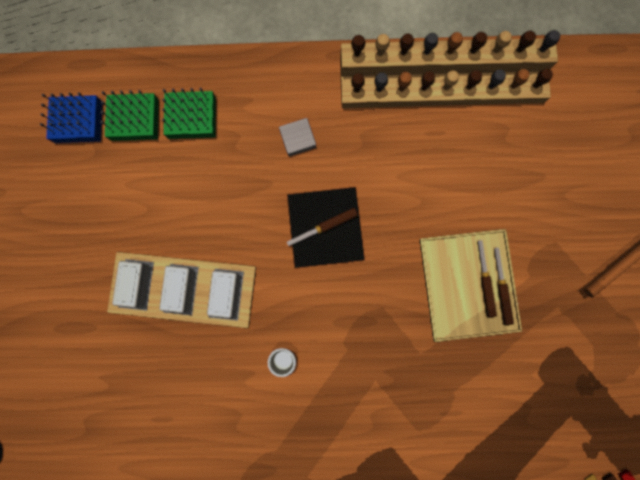

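View pics/scene0.png

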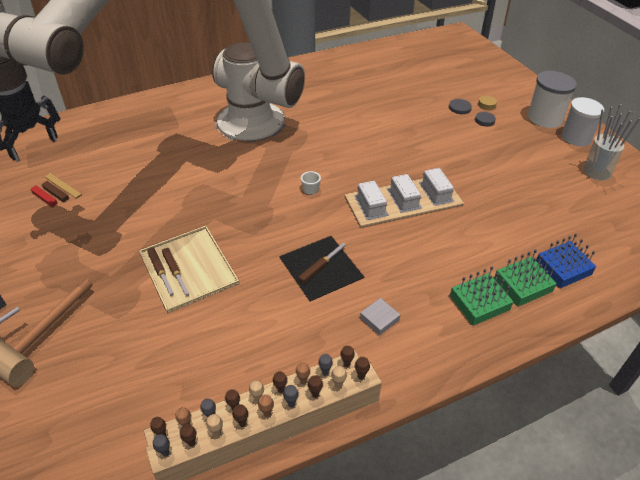

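Top view: the mat is at about (326,227) with the loose file on it, its butt at (356,212) and its tip at (289,243). The tray is at (470,285) with two files on its right side. The board is at (182,290), with tins at (129,285), (177,289) and (223,294). The scene view shows the same layout.

```bash
cat > h.py <<'E'
import cv2, numpy as np
from bench import arm
def rays(P,px):
    u=cv2.undistortPoints(np.array(px,float).reshape(-1,1,2),P["intrinsics"],P["D"]).reshape(-1,2)
    d=np.c_[u,np.ones(len(u))]@P["R"]; return -P["R"].T@P["t"],d
def onz(P,px,z):
    c,d=rays(P,px); return c+d*((z-c[2])/d[:,2])[:,None]
def proj(P,X):
    return cv2.projectPoints(np.array(X,float).reshape(-1,1,3),cv2.Rodrigues(P["R"])[0],P["t"],P["intrinsics"],P["D"])[0].reshape(-1,2)
def blobs(m,box,amin):
    k=np.zeros(m.shape,np.uint8);x0,y0,x1,y1=box;k[y0:y1,x0:x1]=m[y0:y1,x0:x1]
    cs=cv2.findContours(k,cv2.RETR_EXTERNAL,cv2.CHAIN_APPROX_NONE)[0]
    return [c for c in cs if cv2.contourArea(c)>amin]
def rect(P,c,z):
    w=onz(P,c.reshape(-1,2),z)[:,:2].astype(np.float32); return cv2.minAreaRect(w)
E
python3 - <<'E'
from h import *
P=arm.camera_params("top");im=cv2.imread("pics/top0.png");hsv=cv2.cvtColor(im,cv2.COLOR_BGR2HSV);H,S,V=cv2.split(hsv)
np.set_printoptions(precision=1,suppress=True)
for n,p in dict(mat=(300,200),tinL=(129,280),tinM=(177,285),tinR=(222,290),board=(152,300),han=(340,219),blade=(300,238),tray=(450,290),h2=(489,300),h3=(505,305),wood=(380,200),shadow=(239,300)).items(): print(n,hsv[p[1],p[0]])
def show(n,m,box,z,a=60):
    for c in blobs(m.astype(np.uint8)*255,box,a):
        r=rect(P,c,z);print(n,np.array(r[0]),np.array(r[1]),round(r[2],1),cv2.boundingRect(c))
show("tin",(S<50)&(V>110),(100,240,270,340),54)
show("mat",(V<45),(270,175,380,285),3,500)
show("matfile",(V>=45),(298,200,352,256),3,40)
show("handle",(V<110)&(S>60),(470,230,515,335),13)
show("handleL",(S>90)&(V>35),(296,195,360,262),12,30)
print("board",onz(P,[(116,253),(255,266),(248,327),(108,313)],10))
print("tray",onz(P,[(421,238),(506,230),(520,332),(435,341)],12))
cv2.imwrite("pics/c1.png",cv2.resize(np.vstack([cv2.resize(im[180:275,270:410],None,fx=2.85,fy=2.85),cv2.resize(im[245:340,100:240+0],None,fx=2.85,fy=2.85)]),None,fx=1,fy=1))
E
```

```text
mat [10 45 17]
tinL [ 45   8 187]
tinM [ 98   5 189]
tinR [113   5 192]
board [ 18 137 182]
han [  9 183  67]
blade [ 11  28 154]
tray [ 21 121 185]
h2 [ 10 177  65]
h3 [  9 186  52]
wood [ 12 184 154]
shadow [ 15  49 104]
tin [494.4 146.2] [44.  87.6] 82.6 (208, 270, 28, 49)
tin [505.6 235.3] [43.8 86. ] 82.6 (160, 265, 29, 48)
tin [517.2 324.5] [43.5 87.1] 82.4 (113, 260, 29, 49)
mat [622.5 -49.8] [145.6 135.6] 4.7 (288, 188, 75, 79)
matfile [624.7 -48.9] [ 17.1 124. ] 24.2 (298, 209, 54, 34)
handle [ 471.9 -391.1] [102.7  22.1] 5.0 (497, 272, 17, 54)
handle [ 484.2 -359.7] [95.9 21.7] 5.6 (481, 268, 16, 50)
handleL [631.7 -86. ] [ 53.3 112.4] 35.0 (314, 195, 46, 39)
board [[579.9 367.   10. ]
 [547.1  89.8  10. ]
 [429.4 104.4  10. ]
 [462.1 379.7  10. ]]
tray [[ 593.5 -237.3   12. ]
 [ 604.9 -405.5   12. ]
 [ 406.8 -418.    12. ]
 [ 394.4 -254.    12. ]]
```

```bash
cat >> h.py <<'E'
from scipy.spatial.transform import Rotation as Ro
def delta(pos,psi,note=""):
    """shift+turn in tool axes from measured pose to pos with tool down, tool y at world angle psi (deg)"""
    s=arm.read_state();R0=Ro.from_quat(s["ee_rot"]).as_matrix()
    a=np.radians(psi);y=np.array([np.cos(a),np.sin(a),0]);z=np.array([0,0,-1.]);R1=np.c_[np.cross(y,z),y,z]
    print(note,"shift",np.round(R0.T@(np.array(pos)-s["position"]),1),"turn",np.round(Ro.from_matrix(R0.T@R1).as_rotvec(),4),"pos",np.round(s["position"],1),"t",round(s["clock"],2))
E
python3 - <<'E'
from h import *
np.set_printoptions(precision=1,suppress=True)
P=arm.camera_params("top");im=cv2.imread("pics/top0.png");hsv=cv2.cvtColor(im,cv2.COLOR_BGR2HSV);H,S,V=cv2.split(hsv)
# handle: red-brown inside mat
m=((S>110)&(V>35)).astype(np.uint8)*255
for c in blobs(m,(300,205,359,235),30):
    r=rect(P,c,12);print("handle",np.array(r[0]),np.array(r[1]),r[2],cv2.boundingRect(c))
m=((S<70)&(V>90)).astype(np.uint8)*255
for nm,b in(("loose",(284,225,325,250)),("f2",(475,235,492,285)),("f3",(493,243,508,285))):
  for c in blobs(m,b,10):
    r=rect(P,c,5);print("blade",nm,np.array(r[0]),np.array(r[1]),r[2],cv2.boundingRect(c),onz(P,c.reshape(-1,2),6)[[c.reshape(-1,2)[:,1].argmin(),c.reshape(-1,2)[:,0].argmin()]])
print("butts",onz(P,[(356,212),(492,317),(508,325)],12), "tips",onz(P,[(289,244),(481,241),(497,248)],6))
delta((637,-78,230),204.2)
E
```

```text
handle [634.3 -75.8] [20.7 96.8] 24.094575881958008 (314, 205, 45, 29)
blade loose [603.4  -2.6] [ 9.7 61.2] 23.737539291381836 (288, 229, 29, 16) [[618.  -25.6   6. ]
 [593.3  24.5   6. ]]
blade f2 [ 555.7 -356.9] [59.7  8.7] 4.8462910652160645 (478, 241, 9, 31) [[ 585.2 -352.8    6. ]
 [ 583.3 -350.7    6. ]]
blade f3 [ 540.8 -388.8] [59.7  8.5] 4.995916366577148 (495, 248, 9, 31) [[ 570.4 -385.5    6. ]
 [ 568.5 -383.3    6. ]]
butts [[ 648.8 -111.6   12. ]
 [ 436.8 -366.1   12. ]
 [ 420.7 -395.9   12. ]] tips [[ 589.2   22.6    6. ]
 [ 585.1 -356.8    6. ]
 [ 570.4 -387.4    6. ]]
 shift [-553.2  299.2    0.8] turn [ 0.   0.  -1.6] pos [ 248.8 -572.8  230.3] t 0.1
```

servo_tool(rows=[[[50,-551,310,130,0,0,-1.58],[50,-551,310,130,0,0,-1.58],[50,-551,310,130,0,0,-1.58],[50,-551,310,130,0,0,-1.58],[50,-551,310,130,0,0,-1.58],[50,-551,310,130,0,0,-1.58],[50,-551,310,130,0,0,-1.58],[50,-551,310,130,0,0,-1.58],[50,-551,310,130,0,0,-1.58],[50,-551,310,130,0,0,-1.58]]])

```text
clock: 1.35
position: [619.5, -83.5, 104.7]
ee_rot: [0.839, -0.544, -0.0, 0.0]
contact_force: [0.3, -0.9, 0.2]
gripper_width: 50.1
grasp_force: 0.0
```

servo_tool(rows=[[[50,0,0,0,0,0,0],[50,0,0,0,0,0,0]]])

```text
clock: 1.6
position: [618.3, -85.1, 104.7]
ee_rot: [0.839, -0.544, -0.001, 0.001]
contact_force: [0.3, -0.1, 0.5]
gripper_width: 49.7
grasp_force: 0.0
```

```bash
python3 - <<'E'
from h import *
delta((630.3,-68.7,6.5),204.1)
P=arm.camera_params("wrist");im=arm.get_image("wrist")[...,::-1].copy()
T=arm.camera_params("top")
for X in [(590,24,6),(633.5,-76,12),(630.3,-68.7,21),(649.5,-112,12)]:
    p=proj(P,[X])[0];print(p);cv2.circle(im,tuple(int(v) for v in p),4,(0,255,0),1)
cv2.imwrite("pics/w1.png",im)
E
```

```text
shift [-10.  -17.8  98.2] turn [ 0.0017  0.0006 -0.0011] pos [618.3 -85.1 104.7] t 1.6
[289.53426008 384.58708894]
[287.45068521 242.30979365]
[286.59256655 258.71239986]
[286.28951562 180.20354798]
```

View pics/w1.png

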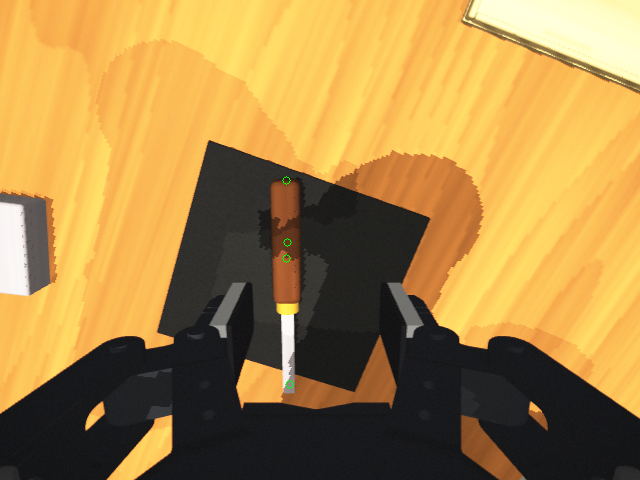

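The wrist view shows the file upright in the picture, with its butt at (287,178) and its tip at (289,390). The projected points match, so I'm descending and gripping.

servo_tool(rows=[[[50,-10,-18,40,0,0,0],[50,-10,-18,80,0,0,0],[50,-10,-18,98,0,0,0],[50,-10,-18,98,0,0,0],[10,-10,-18,98,0,0,0],[10,-10,-18,98,0,0,0],[10,-10,-18,98,0,0,0],[10,-10,-18,98,0,0,0],[10,-10,-18,98,0,0,0]]])

```text
clock: 2.78
position: [632.5, -68.9, 9.6]
ee_rot: [0.839, -0.544, 0.002, -0.001]
contact_force: [-1.8, -0.3, 7.2]
gripper_width: 16.4
grasp_force: 61.7
```

```bash
python3 - <<'E'
from h import *
delta((471.1,-297.3,75),94.8)
E
```

```text
shift [142.9 240.2 -65.9] turn [-3.6000e-03  1.9000e-03  1.9066e+00] pos [632.5 -68.9   9.6] t 2.77
```

servo_tool(rows=[[[10,0,0,-60,0,0,0],[10,12,20,-69,0,0,0.19],[10,28,46,-69,0,0,0.37],[10,43,73,-69,0,0,0.55],[10,59,100,-69,0,0,0.73],[10,75,126,-69,0,0,0.91],[10,91,153,-69,0,0,1.09],[10,107,180,-69,0,0,1.27],[10,122,206,-69,0,0,1.45],[10,138,232,-69,0,0,1.63]]])

```text
clock: 4.03
position: [474.7, -289.9, 76.7]
ee_rot: [-0.176, 0.984, 0.0, 0.0]
contact_force: [1.3, -0.3, -0.3]
gripper_width: 16.0
grasp_force: 60.8
```

servo_tool(rows=[[[10,5,-8,0,0,0,0.18],[10,5,-8,0,0,0,0.277],[10,5,-8,0,0,0,0.277],[10,5,-8,0,0,0,0.277]]])

```text
clock: 4.53
position: [473.6, -298.4, 76.5]
ee_rot: [-0.042, 0.999, 0.0, 0.0]
contact_force: [1.0, -0.1, -0.2]
gripper_width: 16.5
grasp_force: 60.8
```

```bash
python3 - <<'E'
from h import *
delta((471.1,-297.3,10.6),94.8)
P=arm.camera_params("wrist");im=arm.get_image("wrist")[...,::-1].copy()
cv2.imwrite("pics/w2.png",im)
T=arm.camera_params("top")
cv2.imwrite("pics/t2.png",arm.get_image("top")[...,::-1])
E
```

```text
shift [ 2.4  1.3 65.9] turn [0.     0.0002 0.0006] pos [ 473.6 -298.4   76.5] t 4.53
```

View pics/w2.png

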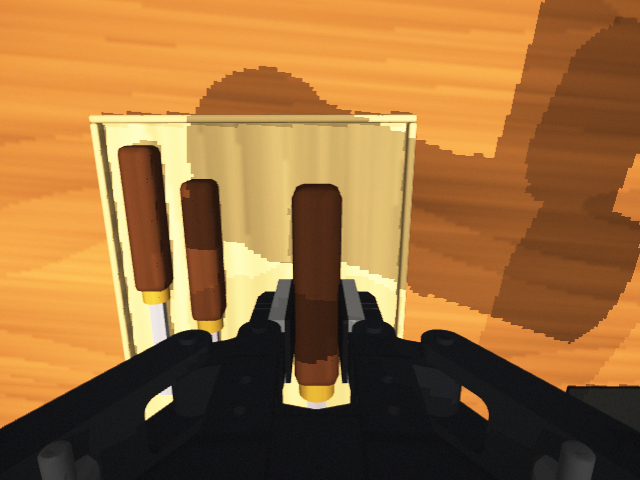

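The wrist view shows the held file at (317,280), parallel to the two tray files at (150,215) and (205,250), with clear floor below it. Lowering now.

servo_tool(rows=[[[10,2,1,40,0,0,0],[10,2,1,58,0,0,0],[10,2,1,63,0,0,0],[10,2,1,65,0,0,0],[10,2,1,65,0,0,0]]])

```text
clock: 5.25
position: [472.1, -297.9, 12.2]
ee_rot: [-0.042, 0.999, -0.0, 0.001]
contact_force: [0.4, -0.4, -0.3]
gripper_width: 16.2
grasp_force: 60.8
```

servo_tool(rows=[[[10,0,0,1.5,0,0,0],[10,0,0,2,0,0,0],[10,0,0,2,0,0,0]]])

```text
clock: 5.62
position: [472.0, -297.9, 10.6]
ee_rot: [-0.042, 0.999, -0.0, 0.001]
contact_force: [-2.1, 1.0, 6.1]
gripper_width: 16.2
grasp_force: 61.6
```

servo_tool(rows=[[[26,0,0,0,0,0,0],[36,0,0,0,0,0,0],[36,0,0,0,0,0,0],[36,0,0,-40,0,0,0],[36,0,0,-100,0,0,0],[36,0,0,-150,0,0,0],[36,-50,0,-150,0,0,0],[36,-60,0,-150,0,0,0],[36,-60,0,-150,0,0,0]]])

```text
clock: 6.75
position: [530.9, -292.4, 158.2]
ee_rot: [-0.042, 0.999, 0.0, -0.001]
contact_force: [-0.2, 1.0, -0.4]
gripper_width: 36.3
grasp_force: 0.0
```

```bash
python3 - <<'E'
from h import *
# board yaw -7.4 -> tool y 82.6; tin centres from top view
for n,p in dict(L=(517.2,324.5),M=(505.6,235.3),R=(494.4,146.2)).items(): delta((*p,160),82.6,n)
im=arm.get_image("wrist")[...,::-1];t=arm.get_image("top")[...,::-1]
cv2.imwrite("pics/w3.png",np.hstack([cv2.resize(im,None,fx=.6,fy=.6),cv2.resize(t[150:350,400:560],(230,288))]))
E
```

```text
L shift [-37.6 615.9  -1.2] turn [ 0.0008 -0.0023  0.2123] pos [ 530.9 -292.4  158.2] t 6.75
M shift [-18.6 527.9  -1.2] turn [ 0.0008 -0.0023  0.2123] pos [ 530.9 -292.4  158.2] t 6.75
R shift [-1.000e-01  4.401e+02 -1.300e+00] turn [ 0.0008 -0.0023  0.2123] pos [ 530.9 -292.4  158.2] t 6.75
```

View pics/w3.png

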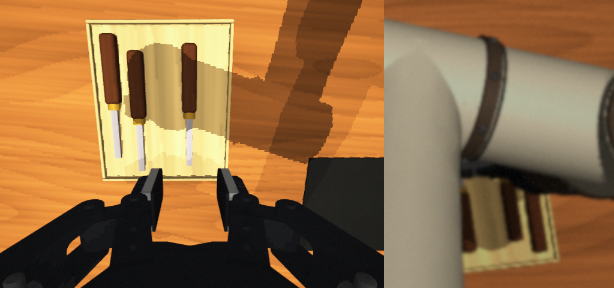

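The wrist view shows the third file at (190,100), flat in the tray and parallel to the others with its handle the same way. The mat is clear, so I'm moving to the right tin.

servo_tool(rows=[[[70,0,440,0,0,0,0.212],[70,0,440,0,0,0,0.212],[70,0,440,0,0,0,0.212],[70,0,440,0,0,0,0.212],[70,0,440,0,0,0,0.212],[70,0,440,0,0,0,0.212],[70,0,440,0,0,0,0.212],[70,0,440,0,0,0,0.212],[70,0,440,0,0,0,0.212]]])

```text
clock: 7.98
position: [494.0, 145.3, 159.1]
ee_rot: [0.064, 0.998, -0.0, -0.001]
contact_force: [-0.3, -0.5, 1.1]
gripper_width: 70.1
grasp_force: 0.0
```

```bash
python3 - <<'E'
from h import *
delta((494.4,146.2,16),82.6,"R")
P=arm.camera_params("wrist");im=arm.get_image("wrist")[...,::-1].copy()
hsv=cv2.cvtColor(im,cv2.COLOR_BGR2HSV);m=((hsv[...,1]<40)&(hsv[...,2]>150)).astype(np.uint8)*255
for c in blobs(m,(0,0,640,480),1500): r=rect(P,c,54);print(np.round(r[0],1),np.round(r[1],1),round(r[2],1),cv2.boundingRect(c))
a=np.radians(-7.4);ux=np.array([np.cos(a),np.sin(a)]);uy=np.array([-ux[1],ux[0]])
for p in [(494.4,146.2),(505.6,235.3),(517.2,324.5)]:
    q=[(*(np.array(p)+i*42*ux+j*23*uy),54) for i,j in((1,1),(1,-1),(-1,-1),(-1,1))]
    cv2.polylines(im,[proj(P,q).astype(np.int32)],True,(0,255,0),1)
cv2.imwrite("pics/w4.png",im)
E
```

```text
R shift [ -0.4   1.  143.1] turn [-0.0008 -0.001   0.0006] pos [494.  145.3 159.1] t 7.97
[516.7 322.9] [44.3 81.1] 82.6 (544, 173, 87, 119)
[505.3 234.4] [43.6 81.2] 82.7 (415, 173, 76, 119)
[494.1 146.4] [48.2 80.5] 81.3 (282, 173, 73, 118)
[369.8  44. ] [47.1 47.8] 76.6 (80, 10, 81, 88)
```

View pics/w4.png

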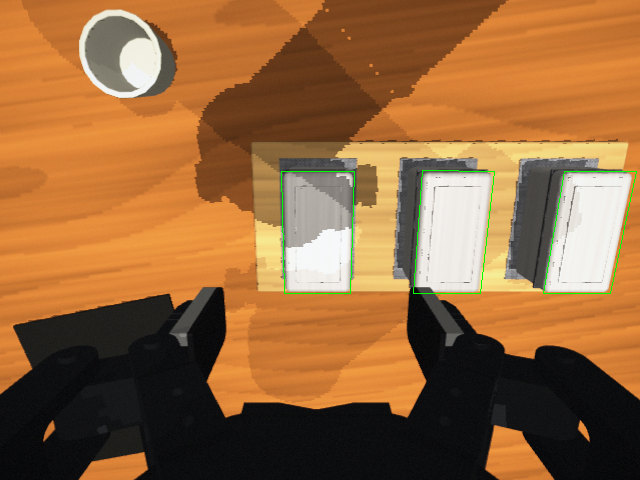

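The wrist view shows the three tins with the projected outlines on them. The right tin, at (318,232), is centred between the fingers. Descending, gripping and lifting.

servo_tool(rows=[[[70,0,1,60,0,0,0],[70,0,1,115,0,0,0],[70,0,1,138,0,0,0],[70,0,1,143,0,0,0],[70,0,1,143,0,0,0],[40,0,1,143,0,0,0],[40,0,1,143,0,0,0],[40,0,1,143,0,0,0],[40,0,1,143,0,0,0]]])

```text
clock: 9.15
position: [495.9, 147.0, 18.0]
ee_rot: [0.064, 0.998, 0.001, 0.001]
contact_force: [-0.7, -2.7, 7.1]
gripper_width: 44.9
grasp_force: 63.5
```

servo_tool(rows=[[[40,0,0,-40,0,0,0],[40,0,0,-80,0,0,0],[40,0,0,-80,0,0,0],[40,30,0,-80,0,0,0],[40,-20,0,-80,0,0,0],[40,30,0,-80,0,0,0],[40,-20,0,-80,0,0,0],[40,30,0,-80,0,0,0],[40,-20,0,-80,0,0,0]]])

```text
clock: 10.28
position: [500.3, 138.7, 89.0]
ee_rot: [0.064, 0.998, -0.006, -0.012]
contact_force: [0.9, 2.0, -1.8]
gripper_width: 45.5
grasp_force: 62.5
```

```bash
cat > listen.py <<'E'
from h import *
s=arm.read_state();R=Ro.from_quat(s["ee_rot"]).as_matrix();F=[];p0=s["position"];X=[]
for i in range(24):
    arm.get_image("wrist");s=arm.read_state();F.append(R.T@s["contact_force"]);X.append((R.T@(s["position"]-p0))[0])
F=np.array(F);np.set_printoptions(precision=1,suppress=True,linewidth=150)
print("fx",F[:,0]);print("fy",F[:,1]);print("x",np.array(X));print("std late",F[8:].std(0),"t",s["clock"],s["position"],s["gripper_width"])
E
python3 listen.py
```

```text
fx [-11.9  -0.6  -0.3  -0.   -0.3   1.   -0.2   0.1   0.4  -0.3  -0.6  -0.1  -1.   -0.4  -0.4   0.   -0.6   0.8  -0.3  -0.7  -0.2  -0.    1.   -0.2]
fy [ 3.5  0.6  0.1  0.2  0.6  0.6  0.5  0.6  0.1 -0.1  0.1 -0.3 -0.   0.9 -0.3  0.  -0.1  0.3 -0.   0.1 -0.6 -0.6 -0.2  0.2]
x [-14.4 -15.1 -13.9 -12.9 -12.5 -12.5 -12.6 -12.8 -13.  -13.1 -13.3 -13.3 -13.4 -13.5 -13.5 -13.5 -13.5 -13.6 -13.6 -13.6 -13.6 -13.6 -13.6 -13.6]
std late [0.5 0.3 0.5] t 11.475 [514.8 144.1  96.4] 45.19655709171686
```

The right tin is silent. Setting it back by the reverse of the commands.

servo_tool(rows=[[[40,20,0,0,0,0,0],[40,20,0,40,0,0,0],[40,20,0,70,0,0,0],[40,20,0,76,0,0,0],[40,20,0,79,0,0,0],[40,20,0,79,0,0,0]]])

```text
clock: 12.22
position: [495.9, 147.3, 18.5]
ee_rot: [0.064, 0.998, 0.001, 0.001]
contact_force: [-0.4, 0.9, -2.2]
gripper_width: 44.9
grasp_force: 62.7
```

servo_tool(rows=[[[40,0,0,1,0,0,0],[40,0,0,1.5,0,0,0],[70,0,0,1,0,0,0],[70,0,0,1,0,0,0],[70,0,0,1,0,0,0],[70,0,0,-60,0,0,0],[70,0,0,-85,0,0,0],[70,0,45,-85,0,0,0],[70,0,90,-85,0,0,0],[70,0,90,-85,0,0,0]]])

```text
clock: 13.48
position: [507.2, 238.6, 102.4]
ee_rot: [0.063, 0.998, 0.0, 0.001]
contact_force: [-0.1, -0.7, -0.2]
gripper_width: 70.1
grasp_force: 0.0
```

```bash
cat > tins.py <<'E'
from h import *
P=arm.camera_params("wrist");im=arm.get_image("wrist")[...,::-1].copy();cv2.imwrite("pics/tins.png",im)
hsv=cv2.cvtColor(im,cv2.COLOR_BGR2HSV);m=((hsv[...,1]<40)&(hsv[...,2]>150)).astype(np.uint8)*255
for c in blobs(m,(0,0,640,480),1500): r=rect(P,c,54);print(np.round(r[0],1),np.round(r[1],1),round(r[2],1),cv2.boundingRect(c))
delta((505.4,234.8,17),82.6,"M");delta((517,323.8,17),82.6,"L")
E
python3 tins.py
```

```text
[527.  232.7] [43.9 36.7] 82.8 (269, 266, 83, 64)
[492.5 236.9] [40.6 54.3] 82.7 (269, 183, 81, 103)
[516.6 323.6] [43.5 81.4] 82.6 (436, 182, 97, 149)
[493.9 148.8] [44.  81.2] 82.7 (90, 181, 98, 149)
M shift [ 0.7 -2.3 85. ] turn [-0.0003 -0.0005  0.0017] pos [506.4 237.  102. ] t 13.53
L shift [ 0.5 87.5 85. ] turn [-0.0003 -0.0005  0.0017] pos [506.4 237.  102. ] t 13.53
```

servo_tool(rows=[[[70,1,-2,45,0,0,0],[70,1,-2,80,0,0,0],[70,1,-2,85,0,0,0],[70,1,-2,85,0,0,0],[40,1,-2,85,0,0,0],[40,1,-2,85,0,0,0],[40,1,-2,85,0,0,0],[40,1,-2,85,0,0,0]]])

```text
clock: 14.52
position: [506.4, 235.1, 19.3]
ee_rot: [0.064, 0.998, 0.001, 0.001]
contact_force: [-0.6, 1.4, 6.8]
gripper_width: 45.1
grasp_force: 62.8
```

servo_tool(rows=[[[40,0,0,-40,0,0,0],[40,0,0,-80,0,0,0],[40,0,0,-80,0,0,0],[40,30,0,-80,0,0,0],[40,-20,0,-80,0,0,0],[40,30,0,-80,0,0,0],[40,-20,0,-80,0,0,0],[40,30,0,-80,0,0,0],[40,-20,0,-80,0,0,0]]])

```text
clock: 15.65
position: [512.8, 226.6, 90.6]
ee_rot: [0.063, 0.998, -0.007, -0.01]
contact_force: [-0.9, 2.3, -2.8]
gripper_width: 45.4
grasp_force: 65.9
```

```bash
python3 listen.py
```

```text
fx [-31.5  -1.5   0.5   2.8   1.   -0.4  -1.8  -0.9   1.7   2.7   0.3  -1.5  -2.   -0.8   1.    0.9   0.3  -0.6  -0.8  -0.5   0.9  -0.6  -0.4  -1.5]
fy [ 8.9  1.3  0.9 -1.3 -0.4 -0.2 -0.7 -0.8  0.5  0.5  1.   0.3 -0.4 -0.2 -0.1 -0.1  0.  -0.5 -0.1  0.1  0.4 -0.   0.4 -0.3]
x [-12.8 -13.7 -12.3 -10.7 -10.  -10.1 -10.8 -11.3 -11.2 -10.8 -10.7 -11.1 -11.6 -11.9 -11.5 -11.1 -11.1 -11.4 -11.8 -11.8 -11.5 -11.2 -11.3 -11.6]
std late [1.2 0.4 0.4] t 16.85 [525.2 231.5  97.4] 44.66068954391481
```

The middle tin rattles: it swings about ±2 N with a period near 0.29 s. The task says to shake all three and there is time, so I'll set it back and check the left one too.

servo_tool(rows=[[[40,20,0,0,0,0,0],[40,20,0,40,0,0,0],[40,20,0,70,0,0,0],[40,20,0,77,0,0,0],[40,20,0,80.5,0,0,0],[40,20,0,81,0,0,0],[70,20,0,80,0,0,0],[70,20,0,80,0,0,0],[70,20,0,80,0,0,0],[70,20,0,20,0,0,0]]])

```text
clock: 18.1
position: [502.8, 232.0, 73.3]
ee_rot: [0.065, 0.998, -0.004, -0.005]
contact_force: [1.3, 1.4, 0.1]
gripper_width: 69.8
grasp_force: 0.0
```

servo_tool(rows=[[[70,0,0,-25,0,0,0],[70,0,45,-25,0,0,0],[70,0,90,-25,0,0,0],[70,0,90,-25,0,0,0],[70,0,90,-25,0,0,0]]])

```text
clock: 18.73
position: [516.5, 323.0, 101.8]
ee_rot: [0.065, 0.998, -0.001, -0.001]
contact_force: [-0.2, 0.6, 0.1]
gripper_width: 70.3
grasp_force: 0.0
```

```bash
python3 tins.py
```

```text
[538.1 322.4] [44.8 38.4] 82.7 (279, 267, 85, 67)
[503.  321.9] [32.6 49. ] 82.7 (279, 191, 65, 93)
[498.6 168.5] [20.4 83.4] 70.6 (0, 185, 39, 149)
[502.8 234.4] [44.3 81. ] 82.6 (92, 181, 99, 149)
M shift [ -0.4 -88.3  85. ] turn [-0.0012 -0.001  -0.0005] pos [516.6 322.5 101.9] t 18.77
L shift [-0.4  1.5 84.9] turn [-0.0012 -0.001  -0.0005] pos [516.6 322.5 101.9] t 18.77
```

servo_tool(rows=[[[70,0,1.5,45,0,0,0],[70,0,1.5,80,0,0,0],[70,0,1.5,85,0,0,0],[70,0,1.5,85,0,0,0],[40,0,1.5,85,0,0,0],[40,0,1.5,85,0,0,0],[40,0,1.5,85,0,0,0],[40,0,1.5,85,0,0,0]]])

```text
clock: 19.77
position: [518.0, 325.5, 19.5]
ee_rot: [0.064, 0.998, 0.001, 0.001]
contact_force: [-0.5, -1.3, 6.8]
gripper_width: 45.6
grasp_force: 64.5
```

servo_tool(rows=[[[40,0,0,-40,0,0,0],[40,0,0,-80,0,0,0],[40,0,0,-80,0,0,0],[40,30,0,-80,0,0,0],[40,-20,0,-80,0,0,0],[40,30,0,-80,0,0,0],[40,-20,0,-80,0,0,0],[40,30,0,-80,0,0,0],[40,-20,0,-80,0,0,0]]])

```text
clock: 20.9
position: [526.5, 318.5, 90.9]
ee_rot: [0.062, 0.998, -0.006, -0.008]
contact_force: [1.0, 1.7, -3.7]
gripper_width: 45.4
grasp_force: 63.2
```

```bash
python3 listen.py
```

```text
fx [-8.8  0.3  0.2  0.3 -0.   0.5  1.3 -0.1 -0.   1.1  0.3 -0.6  0.1  0.1 -0.3 -1.2 -0.3  0.3  0.3 -0.2  0.3 -0.3 -0.5  0.4]
fy [ 5.4  1.  -0.3 -0.4 -0.2  0.6 -0.   0.9 -0.6  0.4 -0.   0.5  0.5  0.7  0.6  0.4  0.5  0.9  1.   0.3 -0.2 -1.  -0.1  0.3]
x [-11.7 -11.4 -10.2  -9.4  -9.   -8.9  -9.   -9.1  -9.2  -9.3  -9.4  -9.5  -9.6  -9.6  -9.7  -9.7  -9.7  -9.7  -9.7  -9.7  -9.8  -9.8  -9.8  -9.7]
std late [0.5 0.5 0.4] t 22.1 [536.9 322.3  97.4] 45.11851262694559
```

servo_tool(rows=[[[40,20,0,0,0,0,0],[40,20,0,40,0,0,0],[40,20,0,70,0,0,0],[40,20,0,77,0,0,0],[40,20,0,79,0,0,0],[40,20,0,80.5,0,0,0]]])

```text
clock: 22.85
position: [516.9, 324.6, 19.5]
ee_rot: [0.064, 0.998, -0.0, -0.0]
contact_force: [-9.1, -3.4, 13.0]
gripper_width: 45.3
grasp_force: 65.6
```

The left tin is silent. Releasing it and going back over the middle tin.

servo_tool(rows=[[[70,0,0,-1,0,0,0],[70,0,0,-1,0,0,0],[70,0,0,-1,0,0,0],[70,0,0,-40,0,0,0],[70,0,0,-85,0,0,0],[70,0,-45,-85,0,0,0],[70,0,-89,-85,0,0,0],[70,0,-89,-85,0,0,0],[70,0,-89,-85,0,0,0]]])

```text
clock: 23.98
position: [506.3, 237.0, 102.3]
ee_rot: [0.065, 0.998, 0.0, 0.001]
contact_force: [-0.1, -0.4, -0.3]
gripper_width: 69.7
grasp_force: 0.0
```

```bash
python3 tins.py;python3 - <<'E'
from h import *
delta((503,234.5,17),82.6,"M")
E
```

```text
[493.9 148.8] [44.1 81.4] 82.7 (94, 183, 98, 149)
[515.8 323.7] [43.6 80.8] 82.7 (439, 182, 97, 148)
[503.2 233.1] [44.1 80. ] 82.6 (267, 181, 84, 147)
M shift [ 0.6 -2.7 85.1] turn [0.0007 0.0009 0.0004] pos [506.2 237.4 102.1] t 24.02
L shift [ 0.5 87.  85.2] turn [0.0007 0.0009 0.0004] pos [506.2 237.4 102.1] t 24.02
M shift [ 2.9 -3.3 85.1] turn [0.0007 0.0009 0.0004] pos [506.2 237.4 102.1] t 24.02
```

View pics/tins.png

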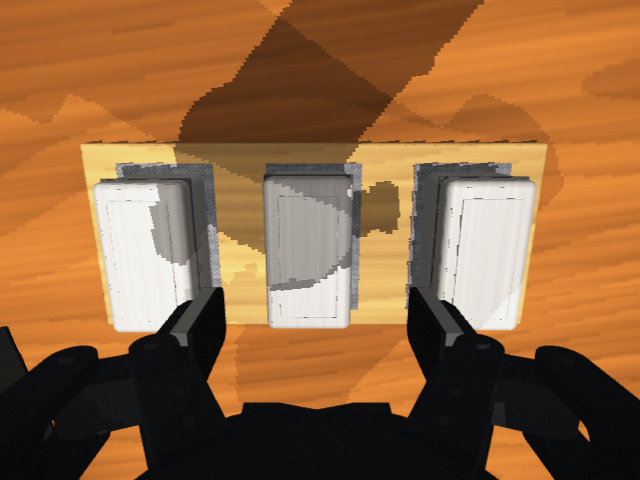

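All three tins stand upright on their felts, at (145,255), (307,250) and (487,255). Gripping the middle one and lifting it.

servo_tool(rows=[[[70,3,-3,45,0,0,0],[70,3,-3,80,0,0,0],[70,3,-3,84,0,0,0],[70,3,-3,84,0,0,0],[40,3,-3,84,0,0,0],[40,3,-3,84,0,0,0],[40,3,-3,84,0,0,0],[40,3,-3,84,0,0,0],[40,3,-3,40,0,0,0],[40,3,-3,-10,0,0,0]]])

```text
clock: 25.28
position: [501.1, 233.3, 111.7]
ee_rot: [0.065, 0.998, -0.001, -0.002]
contact_force: [0.9, 0.6, -2.8]
gripper_width: 45.3
grasp_force: 62.9
```

servo_tool(rows=[[[40,0,0,-35,0,0,0],[40,0,0,-35,0,0,0]]])

```text
clock: 25.52
position: [503.3, 235.0, 149.8]
ee_rot: [0.065, 0.998, 0.003, 0.002]
contact_force: [0.2, -0.5, -4.3]
gripper_width: 45.7
grasp_force: 63.3
```

```bash
python3 - <<'E'
from h import *
delta((622.5,-49.8,147),82.6)
E
```

```text
shift [-154.9 -267.1    2. ] turn [ 0.0053  0.0043 -0.0002] pos [503.3 235.  149.8] t 25.52
```

servo_tool(rows=[[[40,-10,-17,1,0,0,0],[40,-31,-54,1,0,0,0],[40,-54,-94,1,0,0,0],[40,-77,-134,1,0,0,0],[40,-100,-174,1,0,0,0],[40,-123,-212,1,0,0,0],[40,-140,-242,1,0,0,0],[40,-151,-260,1,0,0,0],[40,-155,-267,1,0,0,0],[40,-155,-267,1,0,0,0]]])

```text
clock: 26.78
position: [621.3, -50.7, 145.2]
ee_rot: [0.065, 0.998, 0.0, -0.001]
contact_force: [-0.8, 1.2, -2.4]
gripper_width: 45.3
grasp_force: 63.1
```

servo_tool(rows=[[[40,0,0,0,0,0,0],[40,0,0,0,0,0,0],[40,0,0,0,0,0,0],[40,0,0,0,0,0,0],[40,0,0,0,0,0,0],[40,0,0,0,0,0,0],[40,0,0,0,0,0,0],[40,0,0,0,0,0,0],[40,0,0,0,0,0,0],[40,0,0,0,0,0,0]]])

```text
clock: 28.02
position: [621.6, -50.7, 145.9]
ee_rot: [0.065, 0.998, 0.0, -0.0]
contact_force: [-0.1, 0.4, -4.0]
gripper_width: 45.2
grasp_force: 63.1
```

```bash
python3 - <<'E'
from h import *
delta((622.5,-49.8,147),82.6)
P=arm.camera_params("scene");im=arm.get_image("scene")[...,::-1].copy();cv2.imwrite("pics/s9.png",im)
E
```

```text
shift [-0.8  1.1 -1.1] turn [ 0.     -0.0001 -0.0001] pos [621.6 -50.7 145.9] t 28.02
```

View pics/s9.png

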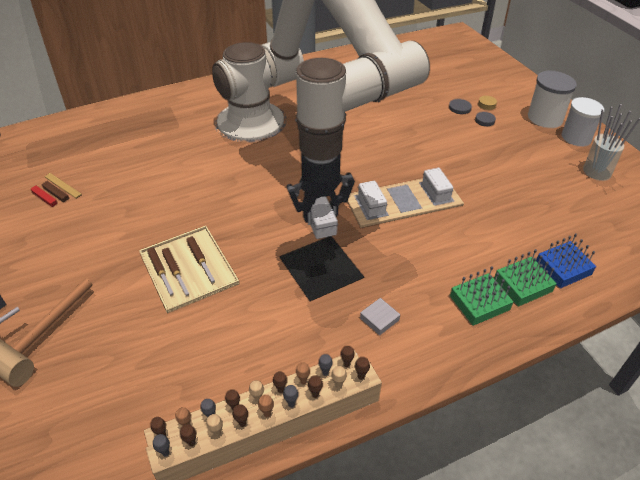

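The scene view shows three parallel files in the tray at (190,265), the silent tins on the board at (372,200) and (437,186), and the tin held level above the clear mat at (322,220). Handing in.

```bash
python3 -c "
from bench import arm
print(arm.job_done())"
```

```text
the job is handed in; nothing more can be done
None
```

The job is handed in at about 28 s: the loose file lies in the tray parallel to the other two, the silent left and right tins are back on their places (the right one possibly 2 mm off), and the rattling middle tin is held level and still about 15 cm above the middle of the mat.

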